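# Lid the packed returns crate and hold it down for nailing

### The job

One of the two open pine crates is packed with the brown carton: take the loose crate lid by its wooden grab rail, lay it on that crate and work it about until it drops over the two locating dowels and sits flush on the rim all round. Then press it down with a kilo or two of weight and finish like that, still gripping the rail and pressing steadily, so that I can nail it. Do not shove the crates about, and leave the crate with the red mug and everything else on the table where they are.

Things in the scene. Friction and masses are not known exactly. Their poses are not given: they have to be found in the camera images.
- lid_handle (a point): centre of the pine grab rail on the loose crate lid: rail 110 (x) x 26 (y) x 44 mm high, standing lengthwise on the middle of an 18 mm board of 210 (x) x 160 (y) mm; about 0.39 kg, lying right way up. This point is 22 mm above the board's top and 40 mm above its underside. Battens 22 x 156 x 12 mm cross the board at x = +-82 mm. Lid seated: 135 mm above the crate's underside.
- lid_hole_a (a point): mouth, in the lid's underside, of a hidden blind hole 16 mm diameter, 14 mm deep, that drops over a dowel; at (83, 58) mm in x, y from the rail's centre. The lid fits either way round (half a turn). Resting on the dowel tops it stands 12 mm above its seat on the rim
- lid_hole_b (a point): mouth of the other such hole, at (-83, -58) mm in x, y from the rail's centre
- crate_1: open pine crate 1 of two alike, loose: 210 mm (its x) x 160 mm (its y) x 95 mm high, 12 mm boards nailed to 20 mm corner posts, 9 mm floor, 0.7 kg empty. Origin: centre of its underside, z up. Rim at z = 95 mm. Two dowels stand on opposite corner posts, at (83, 58) and (-83, -58) mm. Which crate holds the carton and which the mug changes from time to time.
- crate_2: open pine crate 2 of two alike, loose: 210 mm (its x) x 160 mm (its y) x 95 mm high, 12 mm boards nailed to 20 mm corner posts, 9 mm floor, 0.7 kg empty. Origin: centre of its underside, z up. Rim at z = 95 mm. Two dowels stand on opposite corner posts, at (83, 58) and (-83, -58) mm. Which crate holds the carton and which the mug changes from time to time.
- crate_1_dowel_a (a point): foot, at rim height, of crate 1's wooden locating dowel at (83, 58) mm in the crate's x, y: 12 mm diameter, 12 mm proud of the rim, its top 5 mm tapered to 7 mm
- crate_1_dowel_b (a point): foot, at rim height, of crate 1's wooden locating dowel at (-83, -58) mm in the crate's x, y: 12 mm diameter, 12 mm proud of the rim, its top 5 mm tapered to 7 mm
- crate_2_dowel_a (a point): foot, at rim height, of crate 2's wooden locating dowel at (83, 58) mm in the crate's x, y: 12 mm diameter, 12 mm proud of the rim, its top 5 mm tapered to 7 mm
- crate_2_dowel_b (a point): foot, at rim height, of crate 2's wooden locating dowel at (-83, -58) mm in the crate's x, y: 12 mm diameter, 12 mm proud of the rim, its top 5 mm tapered to 7 mm
- carton_center (a point): centre of the brown cardboard carton, 100 x 72 x 55 mm, about 0.45 kg, lying on the floor of one crate, near its middle and well below the rim; the crate that holds it is the one to close
- mug_center (a point): centre of the red enamel mug, 78 mm diameter (and a handle), 78 mm high, standing on the floor of the other crate, below its rim
- scanner: blue plastic handheld scanner with a pistol grip lying on its side, loose, about 110 x 165 x 48 mm. Origin: under the middle of its head
- wedge: grey rubber door wedge, 120 x 44 x 33 mm, loose. Origin: centre of its underside
- bin_lip (a point): upper front right-hand corner (as the robot sees it) of the green plastic tilting bin (120 x 160 x 105 mm), which hangs in a pivot bracket screwed to the table, about 150 mm high; the bin tilts with a stiff pivot
Not all that is in view belongs to the job. Leave any blue, green or turquoise look-alike of the part that bears carton_center alone.

How it is judged:
On the way, in this order (a step that is already met when the one before it is completed fails the run):
1. the lid is lifted clear of the table and the crates, in the gripper (height (world z) of lid_handle above 0.16 m and contact force between the fingers and lid above 2 N), for 0.1 s.
2. the lid has dropped over both dowels of the crate with the carton (((horizontal distance between carton_center and crate_1 below 0.05 m and z of lid_handle in the frame of crate_1 between 0.131 and 0.138 m and horizontal distance between lid_handle and crate_1 below 0.006 m and angle between the x axis of lid_handle and the x axis of crate_1, either way round below 0.05 rad and angle between lid_handle's own z axis and vertical below 0.03 rad) or (horizontal distance between carton_center and crate_2 below 0.05 m and z of lid_handle in the frame of crate_2 between 0.131 and 0.138 m and horizontal distance between lid_handle and crate_2 below 0.006 m and angle between the x axis of lid_handle and the x axis of crate_2, either way round below 0.05 rad and angle between lid_handle's own z axis and vertical below 0.03 rad))), for 0.2 s.
At the end, for the whole second after the job is handed in: The lid is over both dowels of the crate with the carton: within 6 mm of its middle, level (30 mrad), in line (50 mrad), underside within 3 mm of the rim; fingers on the lid (over 4 N), lid pressed on the crate with 8.5 to 45 N in all, through the last second; the crate stands level (((horizontal distance between carton_center and crate_1 below 0.05 m and z of lid_handle in the frame of crate_1 between 0.131 and 0.138 m and horizontal distance between lid_handle and crate_1 below 0.006 m and angle between the x axis of lid_handle and the x axis of crate_1, either way round below 0.05 rad and angle between each of lid_handle, crate_1's own z axis and vertical below 0.03 rad and contact force between lid and crate_1 between 8.5 and 45 N and contact force between the fingers and lid above 4 N) or (horizontal distance between carton_center and crate_2 below 0.05 m and z of lid_handle in the frame of crate_2 between 0.131 and 0.138 m and horizontal distance between lid_handle and crate_2 below 0.006 m and angle between the x axis of lid_handle and the x axis of crate_2, either way round below 0.05 rad and angle between each of lid_handle, crate_2's own z axis and vertical below 0.03 rad and contact force between lid and crate_2 between 8.5 and 45 N and contact force between the fingers and lid above 4 N))); the arm keeps its last pose, push and grip.
It fails at once if a crate is shoved more than 40 mm (distance of any of crate_1, crate_2 from where it was at the start of the episode above 0.04 m).
It fails at once if the mug is shifted more than 40 mm or the lid is laid on it (distance of mug_center from where it was at the start of the episode above 0.04 m or contact force between lid and mug above 1 N).
It fails at once if the scanner or the wedge is shifted more than 30 mm (distance of any of scanner, wedge from where it was at the start of the episode above 0.03 m).
It fails at once if the tilting bin is moved more than 30 mm (distance of bin_lip from where it was at the start of the episode above 0.03 m).
It also fails if it takes over 48 s, if anything falls off the work surface, if the arm or the gripper's body presses on something with over 40 N, if the wrist force passes 120 N, or if a joint passes its speed limit or range.

### The arm

A 6-joint arm with a two-finger parallel gripper is mounted at the origin on the work surface. World frame = base frame: x ahead of the robot, y to its left, z up, the work surface at z = 0. Lengths are in m, angles in rad, forces in N, time in s.
With the tool pointing down it reaches from about 0.35 to 0.85 m from the base axis. Payload 8.1 kg.
Tool frame: the origin (TCP) lies at the centre of the arm's flange, where the gripper is bolted on; the fingertips stand 186 mm ahead of it and the grasp point (between the pads) lies 167 mm ahead of it (robot.nose_length is the distance from the TCP to the fingertips, in m); z points along the fingers, x is the direction in which the jaws open and shut, and the axes are right-handed (so a half turn about z gives the same grasp; the last joint's range is limited). The gripper opens to 93 mm and grips with 3 to 60 N. Pads are 15 mm wide; open, the fingers measure 128 mm over their backs; the gripper's body (75 mm by 188 mm) begins 65 mm behind the grasp point.
Start: joints at [1.035, 0.13, 1.488, -0, 1.523, -0.085], TCP at [0.261, 0.54, 0.405] pointing down, gripper open.
Joint ranges: [-2.96, 2.96], [-0.89, 2.26], [0.02, 2.5], [-1.34, 4.48], [0, 2.73], [-2.66, 2.66]. Speed limits (rad/s): [2.39, 2.39, 2.79, 3.14, 3.14, 3.14].

### API

Orientations are given as a rotation vector (axis times angle).
In Python, from plant import robot gives the robot as it stands.
- The arm moves only by the tool arm_command, never from a script. Its argument "motion" is a list of rows, each an object with "slide": the shift along the tool's x, y, z each as a share of 0.4 m, from -1 to 1, a list of three; "turn": the turn, a rotation vector about the tool's x, y, z each as a share of 0.5 rad, from -1 to 1, a list of three. A call has exactly 5 rows; each row shifts and turns the commanded pose from where the row before left it, along the tool's axes as they then stand; what a row does not reach is not made up. A row lasts 1/12 s, in which the tool goes at most 41.7 mm and 7.16 degrees, less where a joint would pass 70% of its speed; a pose out of reach is approached as far as the arm can. A call with a number of a shift or a turn outside -1 to 1 is refused whole. A call with a gripper value outside its range is refused whole. "gripper" is the opening in per cent of the stroke, from 0 (shut) to 100 (fully open), set as the call begins (left out, the last holds). The fingers move at their own pace and stop on an object; "grip_force" is the grip in N (left out, the last holds). Time passes only in rows, so rows that do not move let the fingers close, or fill a call up. It gives the time, the measured TCP pose, the force and the opening at its end, in the units of the state.
- robot.read_state(): the state, without advancing time (a new reading comes with each control period).
- robot.read_camera(name): name is "scene" or "top" or "wrist"; returns a dict with "pixels" (384x512x3 uint8, blue, green, red), "intrinsics" (3x3 intrinsics, pixels), "D" ([k1, k2, p1, p2, k3] as OpenCV has them; the pictures are not rectified), "T" (4x4, takes a point from camera to world coordinates). Camera axes: x right, y down, z forward; pixel columns grow to the right and rows downward; lengths in m; the calibration is good to about 2 mm. A picture is of the moment at which its call begins. There is no depth.
- robot.close_job(): hands the job in, once; it reports no verdict.
The state is a dict: "t": time; "q": joint angles; "dq": joint speeds; "joint_torque": joint torques, N m; "tool_pos": TCP position; "orientation": TCP orientation; "force": force on the tool from outside, world axes, zero at the start; "wrist_torque": the same for the moment, N m; "opening": finger opening in m.
Only numpy, scipy, OpenCV 4.12 (cv2) and the standard library are available. Lean on these libraries where they do the work, as an engineer would, in place of code of your own. Each camera call takes 0.05 s, during which the arm holds its last target.

## Working session

There is one attempt and no reset: what is moved stays moved. The work goes in short steps, Python scripts to look and compute and a tool call to move; the robot and the scene stay as the last step left them, time stands still between calls to the robot, and variables do not carry over. Pictures are saved under pics/ and viewed, and the job is handed in when it is done.

Besides the shell and the picture viewer there is one more tool, called after "Request:" as name(argument=value, ...) on one line, values as JSON. arm_command: Moves the arm, as the interface text tells. Shift numbers are shares of 0.4 m and turn numbers shares of 0.5 rad, none past 1 either way. Its arguments: {"type":"object","properties":{"motion":{"type":"array","items":{"type":"object","properties":{"slide":{"type":"array","items":{"type":"number"}},"turn":{"type":"array","items":{"type":"number"}}}}},"gripper":{"type":"number"},"grip_force":{"type":"number"}},"required":["motion"]}

```bash
ls; mkdir -p pics
cat > h.py <<'E'
import numpy as np,cv2
from plant import robot
def snap(n,f):
    c=robot.read_camera(n); cv2.imwrite('pics/'+f,c['pixels']); np.savez('pics/'+f+'.npz',K=c['intrinsics'],D=c['D'],T=c['T'],p=c['pixels']); return c
def load(f): return np.load('pics/'+f+'.npz')
def ray(c,uv,z):
    K,D,T=np.array(c['K'] if 'K' in c else c['intrinsics'],float),np.array(c['D'],float),np.array(c['T'])
    p=cv2.undistortPoints(np.array(uv,float).reshape(-1,1,2),K,D).reshape(-1,2)
    d=np.c_[p,np.ones(len(p))]@T[:3,:3].T; o=T[:3,3]
    return o+d*((z-o[2])/d[:,2])[:,None]
def proj(c,P):
    K,D,T=np.array(c['K'],float),np.array(c['D'],float),np.linalg.inv(c['T'])
    P=np.array(P,float).reshape(-1,3)@T[:3,:3].T+T[:3,3]
    return cv2.projectPoints(P,np.zeros(3),np.zeros(3),K,D)[0].reshape(-1,2)
E
python3 - <<'E'
from h import *
for n in ('scene','top','wrist'):
    c=snap(n,n+'0.png'); print(n,np.round(c['T'],3).tolist())
print(robot.read_state())
E
```

```text
pics
scene [[-0.072, 0.813, -0.577, 1.114], [0.997, 0.064, -0.034, 0.052], [0.009, -0.578, -0.816, 0.957], [0.0, 0.0, 0.0, 1.0]]
top [[0.01, -0.991, 0.136, 0.329], [-1.0, -0.008, 0.013, 0.028], [-0.012, -0.136, -0.991, 1.48], [0.0, 0.0, 0.0, 1.0]]
wrist [[0.434, 0.859, 0.271, 0.185], [0.901, -0.414, -0.133, 0.576], [-0.002, 0.302, -0.953, 0.384], [0.0, 0.0, 0.0, 1.0]]
{'t': 0.15, 'q': array([ 1.03459813e+00,  1.31013816e-01,  1.48901097e+00, -8.76841694e-07,
        1.52299834e+00, -8.53946200e-02]), 'dq': array([ 3.43836635e-04, -3.48277297e-03, -3.91764684e-03, -3.89640578e-04,
       -1.61898538e-03,  2.34891067e-05]), 'joint_torque': array([ 4.60301162e-04, -5.60470748e+01, -4.92338526e+01,  7.67931947e-02,
        3.05460999e-02, -2.37343312e-05]), 'tool_pos': array([0.26130473, 0.53992508, 0.40392259]), 'orientation': array([ 2.66118139e+00,  1.66841308e+00, -1.99759426e-03]), 'force': array([ 0.04915127,  0.91164588, -0.54193108]), 'wrist_torque': array([ 0.01610468, -0.01993777,  0.04707275]), 'opening': 0.09331747256992455}
```

View pics/scene0.png

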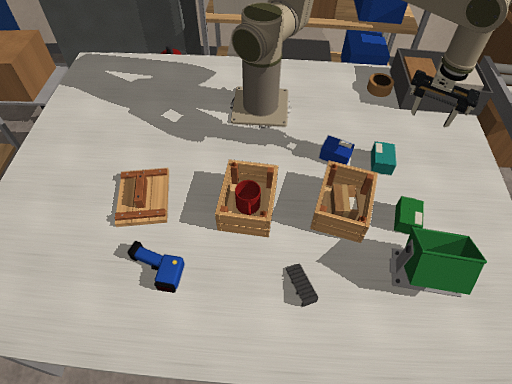

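View pics/top0.png

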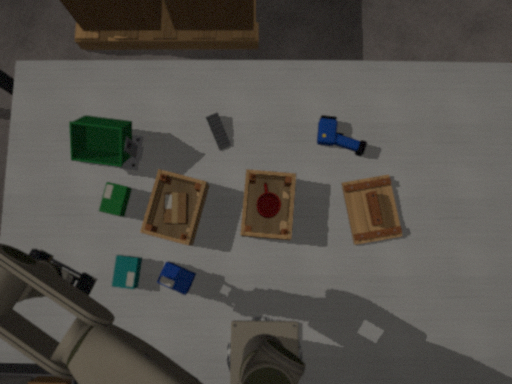

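View pics/wrist0.png

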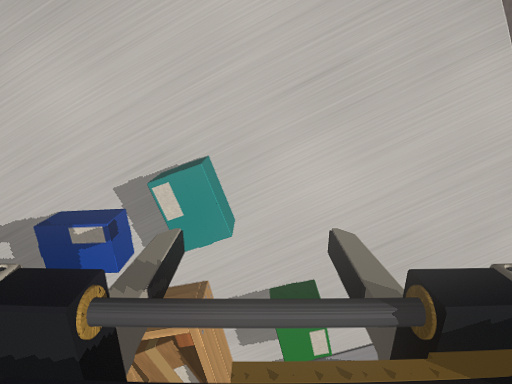

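Top view: the pine crate at (175,208) holds the brown carton, the one at (268,205) holds the red mug, and the loose lid is at (373,210). The coloured cartons at (177,278), (127,271) and (115,199) are decoys, blue, teal and green. The scanner is at (340,135), the wedge at (218,131) and the bin at (101,141). Next come close crops.

Run:
```python
from h import *
p=load('top0.png')['p']
a=cv2.resize(p[160:256,130:226],None,fx=4,fy=4,interpolation=2);b=cv2.resize(p[160:256,330:426],None,fx=4,fy=4,interpolation=2)
cv2.imwrite('pics/ct.png',np.hstack([a,b]))
p=load('scene0.png')['p']
a=cv2.resize(p[150:250,300:396],None,fx=4,fy=4,interpolation=2);b=cv2.resize(p[150:250,95:191],None,fx=4,fy=4,interpolation=2)
cv2.imwrite('pics/cs.png',np.hstack([a,b]))
```

```text
(no output)
```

View pics/ct.png

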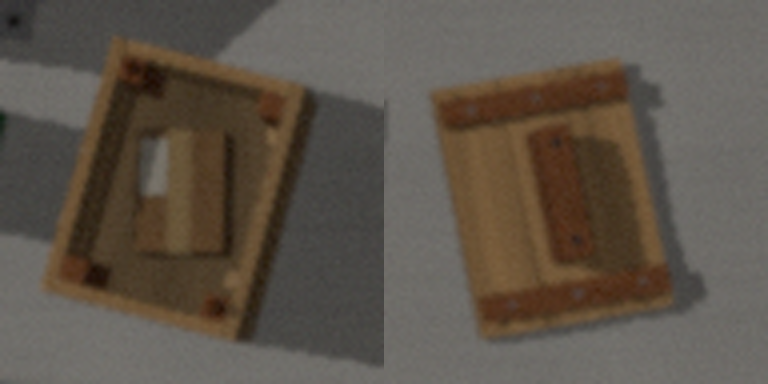

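View pics/cs.png

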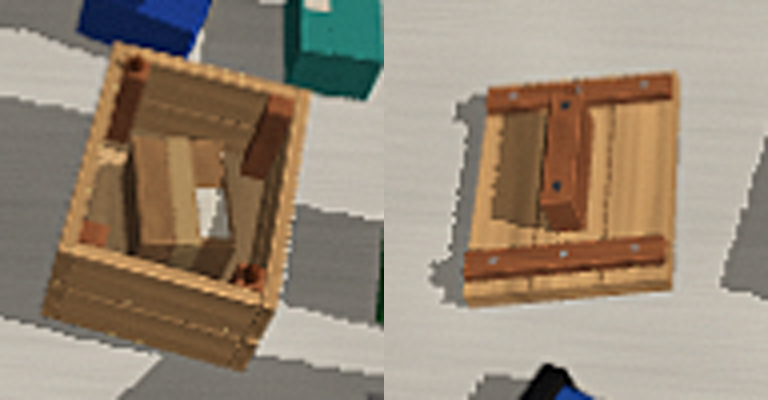

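Run:
```python
from h import *
from scipy.optimize import least_squares
t,s=load('top0.png'),load('scene0.png')
f=lambda L,ox,oy:(np.array(L,float)+.5)/4-.5+[ox,oy]
def fit(obs,z,hx=.105,hy=.08,x0=None):
    loc=np.array([[hx,hy],[hx,-hy],[-hx,-hy],[-hx,hy]])
    def P(v,z):
        c,q=np.cos(v[2]),np.sin(v[2]); return np.c_[loc@np.array([[c,q],[-q,c]])+v[:2],np.full(4,z)]
    def r(v): return np.concatenate([(proj(c,P(v,z))-o).ravel() for c,o in obs])
    R=least_squares(r,x0); return R.x,np.round(r(R.x).reshape(-1,2),1)
# order: far+y, far-y, near-y, near+y
ct=f([(117,38),(308,88),(240,338),(46,288)],130,160)
cs=f([(268,308),(62,247),(115,43),(310,95)],300,150)
lt=f([(432-384,92),(618-384,58),(672-384,300),(482-384,338)],330,160)
ls=f([(672-384,290),(465-384,303),(489-384,88),(679-384,73)],95,150)
for n,a,b,z,x0 in(('crate',ct,cs,.095,[.5,.3,-.2]),('lid',lt,ls,.018,[.5,-.3,.2])):
    for o in([(t,a)],[(s,b)],[(t,a),(s,b)]):
        v,r=fit(o,z,x0=x0); print(n,np.round(v,4),r.tolist())
# rail ends top
rt=f([(555-384,125),(575-384,262)],330,160);print(ray(t,rt,.062))
```

```text
crate [ 0.4699  0.2872 -0.2407] [[0.1, -0.6], [0.5, -1.0], [-0.0, 0.9], [-0.5, 0.6]]
crate [ 0.4698  0.2905 -0.2574] [[1.4, 0.7], [-1.9, 0.3], [-0.0, -0.7], [0.6, -0.8]]
crate [ 0.47    0.2889 -0.2484] [[-0.2, -0.8], [0.1, -0.8], [-0.9, 1.0], [-1.2, 0.3], [1.2, 0.6], [-2.2, 0.6], [-0.9, -0.6], [-0.2, -1.0]]
lid [ 0.4758 -0.3551  0.1886] [[-0.3, -0.5], [-0.2, -0.4], [0.2, 0.8], [0.3, 0.1]]
lid [ 0.4814 -0.3522  0.1848] [[-0.3, -1.3], [-0.3, 0.0], [0.7, 0.9], [-0.1, 0.7]]
lid [ 0.478  -0.354   0.1869] [[-0.6, -1.2], [-0.5, -1.1], [-0.2, 0.2], [-0.1, -0.6], [-0.6, -2.3], [-0.5, -0.9], [0.4, 0.1], [-0.5, -0.2]]
[[ 0.52896878 -0.34832727  0.062     ]
 [ 0.41821786 -0.36142096  0.062     ]]
```

```bash
cat >> h.py <<'E'
from scipy.spatial.transform import Rotation as Ro
def down(yaw): # tool x at yaw, z down
    c,s=np.cos(yaw),np.sin(yaw); return np.array([[c,s,0],[s,-c,0],[0,0,-1.]])
def plan(pos,yaw,n,st=None,nt=None):
    """rows from measured pose (or st=(p,R)) to pos/yaw in n rows"""
    if st is None:
        s=robot.read_state(); p,R=s['tool_pos'],Ro.from_rotvec(s['orientation']).as_matrix()
    else: p,R=st
    pos=np.array(pos,float); R1=down(yaw); w=Ro.from_matrix(R.T@R1).as_rotvec(); nt=nt or n
    d=(pos-p)/n; p0,R0=p,R
    for i in range(n):
        k=w/nt if i<nt else 0*w
        print(i,'slide',np.round(R.T@d/.4,4).tolist(),'turn',np.round(k/.5,4).tolist()); R=R@Ro.from_rotvec(k).as_matrix()
    return pos,R1
def say():
    s=robot.read_state();R=Ro.from_rotvec(s['orientation']).as_matrix()
    print('t',s['t'],'p',np.round(s['tool_pos'],4),'yaw',round(np.arctan2(R[1,0],R[0,0]),4),'z',np.round(R[:,2],4),'F',np.round(s['force'],2),'op',s['opening'],'q',np.round(s['q'],2))
E
python3 - <<'E'
from h import *
say()
a=plan((.42,.1,.404),1.758,12,nt=6); print(); plan((.44,-.362,.404),1.758,12,st=a)
E
```

```text
t 0.15 p [0.2613 0.5399 0.4039] yaw 1.12 z [-7.0e-04 -1.2e-03 -1.0e+00] F [ 0.05  0.91 -0.54] op 0.09331747256992455 q [ 1.03  0.13  1.49 -0.    1.52 -0.09]
0 slide [-0.0681, 0.0697, 0.0001] turn [-0.0002, 0.0004, -0.2127]
1 slide [-0.0751, 0.0621, 0.0001] turn [-0.0002, 0.0004, -0.2127]
2 slide [-0.0813, 0.0537, 0.0001] turn [-0.0002, 0.0004, -0.2127]
3 slide [-0.0865, 0.0448, 0.0] turn [-0.0002, 0.0004, -0.2127]
4 slide [-0.0908, 0.0354, 0.0] turn [-0.0002, 0.0004, -0.2127]
5 slide [-0.094, 0.0255, 0.0] turn [-0.0002, 0.0004, -0.2127]
6 slide [-0.0962, 0.0154, -0.0] turn [-0.0, 0.0, -0.0]
7 slide [-0.0962, 0.0154, -0.0] turn [-0.0, 0.0, -0.0]
8 slide [-0.0962, 0.0154, -0.0] turn [-0.0, 0.0, -0.0]
9 slide [-0.0962, 0.0154, -0.0] turn [-0.0, 0.0, -0.0]
10 slide [-0.0962, 0.0154, -0.0] turn [-0.0, 0.0, -0.0]
11 slide [-0.0962, 0.0154, -0.0] turn [-0.0, 0.0, -0.0]

0 slide [-0.0953, -0.0138, 0.0] turn [0.0, 0.0, 0.0]
1 slide [-0.0953, -0.0138, 0.0] turn [0.0, 0.0, 0.0]
2 slide [-0.0953, -0.0138, 0.0] turn [0.0, 0.0, 0.0]
3 slide [-0.0953, -0.0138, 0.0] turn [0.0, 0.0, 0.0]
4 slide [-0.0953, -0.0138, 0.0] turn [0.0, 0.0, 0.0]
5 slide [-0.0953, -0.0138, 0.0] turn [0.0, 0.0, 0.0]
6 slide [-0.0953, -0.0138, 0.0] turn [0.0, 0.0, 0.0]
7 slide [-0.0953, -0.0138, 0.0] turn [0.0, 0.0, 0.0]
8 slide [-0.0953, -0.0138, 0.0] turn [0.0, 0.0, 0.0]
9 slide [-0.0953, -0.0138, 0.0] turn [0.0, 0.0, 0.0]
10 slide [-0.0953, -0.0138, 0.0] turn [0.0, 0.0, 0.0]
11 slide [-0.0953, -0.0138, 0.0] turn [0.0, 0.0, 0.0]
```

Request:
arm_command(motion=[{"slide": [-0.068, 0.07, 0], "turn": [0, 0, -0.213]}, {"slide": [-0.075, 0.062, 0], "turn": [0, 0, -0.213]}, {"slide": [-0.081, 0.054, 0], "turn": [0, 0, -0.213]}, {"slide": [-0.087, 0.045, 0], "turn": [0, 0, -0.213]}, {"slide": [-0.091, 0.035, 0], "turn": [0, 0, -0.213]}])

```text
t: 0.57
tool_pos: [0.3277, 0.355, 0.4043]
orientation: [2.122, 2.317, -0.001]
force: [0.8, -0.0, 1.0]
opening: 0.0931
```

Run:
```python
from h import *
snap('wrist','w1.png');say()
```

```text
t 0.6167 p [0.3299 0.3504 0.4042] yaw 1.6709 z [ 8.0e-04 -4.4e-03 -1.0e+00] F [ 5.35 -0.13  0.12] op 0.09289615972807676 q [ 0.71 -0.19  1.81 -0.    1.53 -0.96]
```

View pics/w1.png

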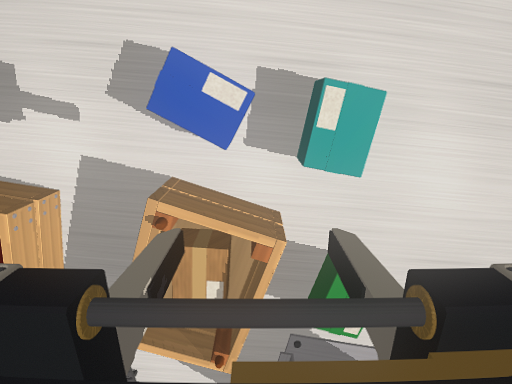

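The wrist view shows the carton crate with its dowels at about (160,222) and (220,360). I'll measure both.

Run:
```python
from h import *
c=load('w1.png');p=c['p']
a=cv2.resize(p[170:270,130:230],None,fx=4,fy=4,interpolation=2);b=cv2.resize(p[284:384,170:270],None,fx=4,fy=4,interpolation=2)
cv2.imwrite('pics/cw.png',np.hstack([a,b]))
```

```text
(no output)
```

View pics/cw.png

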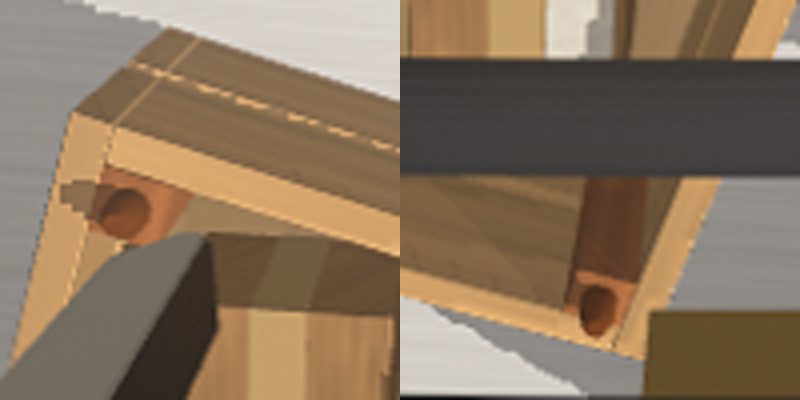

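Run:
```python
from h import *
c=load('w1.png')
q=np.array([[127/4+130,213/4+170],[199/4+170,309/4+284]])-.4
P=ray(c,q,.101);print(P,P.mean(0),np.linalg.norm(P[1]-P[0]),'exp',2*np.hypot(83,58), np.arctan2(*(P[1]-P[0])[1::-1])-np.arctan2(58,83))
q=np.array([[72/4+130,112/4+170]])-.4; print('corner',ray(c,q,.095))
t=-.25;R=np.array([[np.cos(t),-np.sin(t)],[np.sin(t),np.cos(t)]]);print(R@[-.105,-.08]+[.47,.289])
a=plan((.44,-.362,.404),1.758,20)
```

```text
[[0.37476756 0.25677787 0.101     ]
 [0.56297106 0.32825522 0.101     ]] [0.46886931 0.29251655 0.101     ] 0.20131957023699798 exp 202.51419703319567 -0.2469555339757371
corner [[0.34951787 0.24042469 0.095     ]]
[0.34847188 0.23746442]
0 slide [-0.09, 0.0048, 0.0004] turn [0.0, 0.0004, -0.0087]
1 slide [-0.09, 0.0044, 0.0004] turn [0.0, 0.0004, -0.0087]
2 slide [-0.09, 0.004, 0.0004] turn [0.0, 0.0004, -0.0087]
3 slide [-0.09, 0.0036, 0.0004] turn [0.0, 0.0004, -0.0087]
4 slide [-0.09, 0.0032, 0.0003] turn [0.0, 0.0004, -0.0087]
5 slide [-0.0901, 0.0028, 0.0003] turn [0.0, 0.0004, -0.0087]
6 slide [-0.0901, 0.0024, 0.0003] turn [0.0, 0.0004, -0.0087]
7 slide [-0.0901, 0.002, 0.0003] turn [0.0, 0.0004, -0.0087]
8 slide [-0.0901, 0.0017, 0.0003] turn [0.0, 0.0004, -0.0087]
9 slide [-0.0901, 0.0013, 0.0002] turn [0.0, 0.0004, -0.0087]
10 slide [-0.0901, 0.0009, 0.0002] turn [0.0, 0.0004, -0.0087]
11 slide [-0.0901, 0.0005, 0.0002] turn [0.0, 0.0004, -0.0087]
12 slide [-0.0901, 0.0001, 0.0002] turn [0.0, 0.0004, -0.0087]
13 slide [-0.0901, -0.0003, 0.0002] turn [0.0, 0.0004, -0.0087]
14 slide [-0.0901, -0.0007, 0.0001] turn [0.0, 0.0004, -0.0087]
15 slide [-0.0901, -0.0011, 0.0001] turn [0.0, 0.0004, -0.0087]
16 slide [-0.0901, -0.0015, 0.0001] turn [0.0, 0.0004, -0.0087]
17 slide [-0.0901, -0.0019, 0.0001] turn [0.0, 0.0004, -0.0087]
18 slide [-0.0901, -0.0023, 0.0001] turn [0.0, 0.0004, -0.0087]
19 slide [-0.0901, -0.0027, 0.0] turn [0.0, 0.0004, -0.0087]
```

Request:
arm_command(motion=[{"slide": [-0.092, 0.014, 0], "turn": [0, 0, -0.04]}, {"slide": [-0.092, 0.014, 0], "turn": [0, 0, -0.04]}, {"slide": [-0.092, 0.014, 0], "turn": [0, 0, -0.04]}, {"slide": [-0.092, 0.014, 0], "turn": [0, 0, -0.04]}, {"slide": [-0.092, 0.014, 0], "turn": [0, 0, -0.04]}])

```text
t: 1.03
tool_pos: [0.3776, 0.1759, 0.4046]
orientation: [2.009, 2.415, 0.0]
force: [0.7, 0.9, 1.3]
opening: 0.0933
```

Request:
arm_command(motion=[{"slide": [-0.092, 0, 0], "turn": [0, 0, 0]}, {"slide": [-0.092, 0, 0], "turn": [0, 0, 0]}, {"slide": [-0.092, 0, 0], "turn": [0, 0, 0]}, {"slide": [-0.092, 0, 0], "turn": [0, 0, 0]}, {"slide": [-0.092, 0, 0], "turn": [0, 0, 0]}])

```text
t: 1.45
tool_pos: [0.4108, -0.0053, 0.4048]
orientation: [2.011, 2.413, 0.0]
force: [0.1, 0.1, -0.3]
opening: 0.0931
```

Request:
arm_command(motion=[{"slide": [-0.092, -0.006, 0], "turn": [0, 0, 0]}, {"slide": [-0.092, -0.006, 0], "turn": [0, 0, 0]}, {"slide": [-0.092, -0.006, 0], "turn": [0, 0, 0]}, {"slide": [-0.092, -0.006, 0], "turn": [0, 0, 0]}, {"slide": [-0.09, -0.006, 0], "turn": [0, 0, 0]}])

```text
t: 1.87
tool_pos: [0.4321, -0.1879, 0.4046]
orientation: [2.011, 2.413, 0.0]
force: [0.4, 0.7, 0.7]
opening: 0.0929
```

Run:
```python
from h import *
say()
plan((.44,-.362,.404),1.758,4)
```

```text
t 1.8667 p [ 0.4321 -0.1879  0.4046] yaw 1.7519 z [ 1.e-04  0.e+00 -1.e+00] F [0.45 0.66 0.68] op 0.09294366566841843 q [-0.52 -0.23  1.83  0.    1.53 -2.27]
0 slide [-0.108, -0.0147, 0.0004] turn [0.0, -0.0, -0.0031]
1 slide [-0.1079, -0.0149, 0.0004] turn [0.0, -0.0, -0.0031]
2 slide [-0.1079, -0.0151, 0.0004] turn [0.0, -0.0, -0.0031]
3 slide [-0.1079, -0.0152, 0.0004] turn [0.0, -0.0, -0.0031]
```

Request:
arm_command(motion=[{"slide": [-0.095, -0.012, 0], "turn": [0, 0, 0]}, {"slide": [-0.095, -0.012, 0], "turn": [0, 0, 0]}, {"slide": [-0.095, -0.012, 0], "turn": [0, 0, 0]}, {"slide": [-0.095, -0.012, 0], "turn": [0, 0, 0]}, {"slide": [0, 0, 0], "turn": [0, 0, 0]}])

```text
t: 2.28
tool_pos: [0.4401, -0.3442, 0.4032]
orientation: [-2.015, -2.409, 0.003]
force: [0.3, 0.1, 0.1]
opening: 0.0932
```

Run:
```python
from h import *
say()
snap('wrist','w2.png')
say()
```

```text
t 2.2833 p [ 0.4401 -0.3442  0.4032] yaw 1.7482 z [-0.0018 -0.001  -1.    ] F [0.33 0.15 0.13] op 0.09323417194748204 q [-0.75  0.02  1.61 -0.    1.52 -2.5 ]
t 2.3333 p [ 0.4403 -0.3417  0.4033] yaw 1.7485 z [-0.0018  0.001  -1.    ] F [ 0.07 -0.75 -0.39] op 0.09326738483188717 q [-0.75  0.02  1.61 -0.    1.52 -2.5 ]
```

View pics/w2.png

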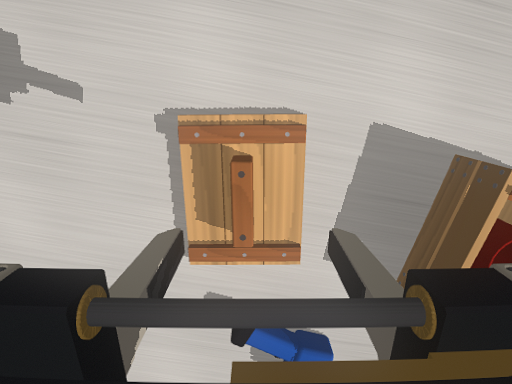

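The wrist view shows the lid with its rail top running from about (242,158) to (243,246).

Run:
```python
from h import *
c=load('w2.png');p=c['p']
cv2.imwrite('pics/cw2.png',cv2.resize(p[100:280,165:325],None,fx=3.3,fy=3.3,interpolation=2))
```

```text
(no output)
```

View pics/cw2.png

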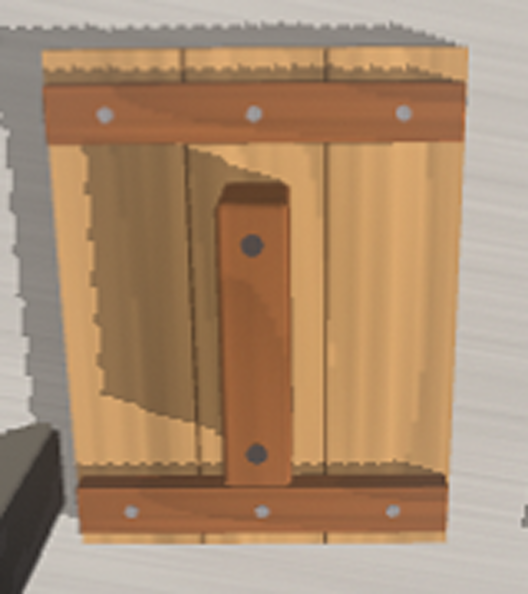

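Run:
```python
from h import *
c=load('w2.png')
f=lambda L:(np.array(L,float)+.5)/3.3-.5+[165,100]
r=ray(c,f([(219,204),(289,204),(291,484),(226,484)]),.062); print(r,r.mean(0))
print('w',np.linalg.norm(r[0]-r[1]),np.linalg.norm(r[2]-r[3]),'len',np.linalg.norm(r[0]-r[3]))
a=(r[2]+r[3]-r[0]-r[1]);print('yaw',np.arctan2(a[1],a[0]))
b=ray(c,f([(42,52),(467,47),(444,541),(83,541)]),.018);print(b,b.mean(0));a=(b[2]+b[3]-b[0]-b[1]);print('yaw',np.arctan2(a[1],a[0]),np.linalg.norm(a)/2)
n=ray(c,f([(252,245),(256,454)]),.062);print(n.mean(0),np.arctan2(*(n[1]-n[0])[1::-1]))
```

```text
[[ 0.42381457 -0.37626738  0.062     ]
 [ 0.41953724 -0.35257968  0.062     ]
 [ 0.52489933 -0.33316651  0.062     ]
 [ 0.52930649 -0.35734834  0.062     ]] [ 0.47438941 -0.35484048  0.062     ]
w 0.0240707825508328 0.02458015012540884 len 0.10717497709066515
yaw 0.17983107810266943
[[ 0.38758516 -0.45282811  0.018     ]
 [ 0.35767158 -0.29663952  0.018     ]
 [ 0.56350462 -0.25851494  0.018     ]
 [ 0.59202116 -0.41475968  0.018     ]] [ 0.47519563 -0.35568556  0.018     ]
yaw 0.1836227866110716 0.20864207392697226
[ 0.47549965 -0.35548311  0.062     ] 0.18195351388973208
```

Run:
```python
from h import *
say(); a=plan((.4755,-.3548,.26),1.754,5)
```

```text
t 2.3333 p [ 0.4403 -0.3417  0.4033] yaw 1.7485 z [-0.0018  0.001  -1.    ] F [ 0.07 -0.75 -0.39] op 0.09326738483188717 q [-0.75  0.02  1.61 -0.    1.52 -2.5 ]
0 slide [-0.0096, 0.0163, 0.0716] turn [-0.0006, -0.0005, -0.0022]
1 slide [-0.0096, 0.0162, 0.0716] turn [-0.0006, -0.0005, -0.0022]
2 slide [-0.0096, 0.0162, 0.0716] turn [-0.0006, -0.0005, -0.0022]
3 slide [-0.0096, 0.0162, 0.0717] turn [-0.0006, -0.0005, -0.0022]
4 slide [-0.0096, 0.0161, 0.0717] turn [-0.0006, -0.0005, -0.0022]
```

Request:
arm_command(motion=[{"slide": [-0.012, 0.02, 0.09], "turn": [0, 0, -0.003]}, {"slide": [-0.012, 0.02, 0.09], "turn": [0, 0, -0.003]}, {"slide": [-0.012, 0.02, 0.09], "turn": [0, 0, -0.003]}, {"slide": [-0.012, 0.021, 0.088], "turn": [0, 0, -0.003]}, {"slide": [0, 0, 0], "turn": [0, 0, 0]}])

```text
t: 2.75
tool_pos: [0.4748, -0.3487, 0.2526]
orientation: [-1.994, -2.411, -0.001]
force: [-1.5, 2.3, -1.0]
opening: 0.0931
```

Run:
```python
from h import *
say();snap('wrist','w3.png');say(); a=plan((.4755,-.3548,.212),1.754,1)
```

```text
t 2.75 p [ 0.4748 -0.3487  0.2526] yaw 1.7593 z [-0.0094  0.009  -0.9999] F [-1.53  2.33 -1.01] op 0.09313292201789694 q [-0.72  0.23  1.66  0.    1.26 -2.48]
t 2.8 p [ 0.4751 -0.3494  0.2566] yaw 1.7595 z [-0.0073  0.0068 -1.    ] F [ 0.26 -0.31  0.66] op 0.09325572005159499 q [-0.72  0.22  1.66  0.    1.27 -2.48]
0 slide [-0.0144, -0.001, 0.1113] turn [-0.0118, -0.016, 0.011]
```

View pics/w3.png

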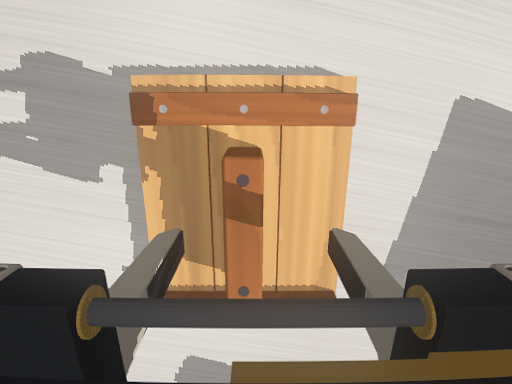

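Run:
```python
from h import *
c=load('w3.png')
n=ray(c,[(242.5,180),(243.5,291)],.062);print(n.mean(0),np.arctan2(*(n[1]-n[0])[1::-1]))
```

```text
[ 0.47543228 -0.35529727  0.062     ] 0.1846405342126763
```

Request:
arm_command(motion=[{"slide": [-0.008, 0, 0.03], "turn": [0, 0, 0.01]}, {"slide": [-0.007, 0, 0.04], "turn": [0, 0, 0]}, {"slide": [0, 0, 0.04], "turn": [0, 0, 0]}, {"slide": [0, 0, 0], "turn": [0, 0, 0]}, {"slide": [0, 0, 0], "turn": [0, 0, 0]}])

```text
t: 3.22
tool_pos: [0.4776, -0.3579, 0.2192]
orientation: [2.009, 2.413, -0.0]
force: [0.6, -0.2, 0.7]
opening: 0.0932
```

Run:
```python
from h import *
say();a=plan((.4755,-.3551,.212),1.755,1)
```

```text
t 3.2167 p [ 0.4776 -0.3579  0.2192] yaw 1.7533 z [ 0.0011 -0.001  -1.    ] F [ 0.57 -0.25  0.75] op 0.0932078733894453 q [-0.73  0.28  1.67  0.    1.19 -2.48]
0 slide [0.0078, -0.004, 0.0179] turn [0.0019, 0.0023, -0.0035]
```

Request:
arm_command(motion=[{"slide": [0.007, -0.004, 0.016], "turn": [0, 0, 0]}, {"slide": [0, 0, 0], "turn": [0, 0, 0]}, {"slide": [0, 0, 0], "turn": [0, 0, 0]}, {"slide": [0, 0, 0], "turn": [0, 0, 0]}, {"slide": [0, 0, 0], "turn": [0, 0, 0]}])

```text
t: 3.63
tool_pos: [0.4755, -0.3554, 0.2118]
orientation: [2.009, 2.414, -0.0]
force: [0.0, -0.4, -0.8]
opening: 0.093
```

Run:
```python
from h import *
say()
```

```text
t 3.6333 p [ 0.4755 -0.3554  0.2118] yaw 1.7536 z [ 8.e-04 -7.e-04 -1.e+00] F [ 0.04 -0.37 -0.76] op 0.0929744988508998 q [-0.73  0.29  1.68  0.    1.18 -2.48]
```

Request:
arm_command(motion=[{"slide": [0, 0, 0], "turn": [0, 0, 0]}, {"slide": [0, 0, 0], "turn": [0, 0, 0]}, {"slide": [0, 0, 0], "turn": [0, 0, 0]}, {"slide": [0, 0, 0], "turn": [0, 0, 0]}, {"slide": [0, 0, 0], "turn": [0, 0, 0]}], gripper=0, grip_force=45)

```text
t: 4.05
tool_pos: [0.4753, -0.3552, 0.2111]
orientation: [-2.009, -2.415, 0.0]
force: [-0.2, 0.3, -0.1]
opening: 0.0642
```

Request:
arm_command(motion=[{"slide": [0, 0, 0], "turn": [0, 0, 0]}, {"slide": [0, 0, 0], "turn": [0, 0, 0]}, {"slide": [0, 0, 0], "turn": [0, 0, 0]}, {"slide": [0, 0, 0], "turn": [0, 0, 0]}, {"slide": [0, 0, 0], "turn": [0, 0, 0]}])

```text
t: 4.47
tool_pos: [0.4753, -0.3552, 0.2111]
orientation: [-2.009, -2.415, 0.0]
force: [-0.7, 0.1, -0.2]
opening: 0.0307
```

Run:
```python
from h import *
say()
```

```text
t 4.4667 p [ 0.4753 -0.3552  0.2111] yaw 1.7535 z [-1.e-04  0.e+00 -1.e+00] F [-0.73  0.06 -0.23] op 0.030682382295901332 q [-0.73  0.29  1.68 -0.    1.18 -2.48]
```

Request:
arm_command(motion=[{"slide": [0, 0, 0], "turn": [0, 0, 0]}, {"slide": [0, 0, 0], "turn": [0, 0, 0]}, {"slide": [0, 0, 0], "turn": [0, 0, 0]}, {"slide": [0, 0, 0], "turn": [0, 0, 0]}, {"slide": [0, 0, 0], "turn": [0, 0, 0]}])

```text
t: 4.88
tool_pos: [0.4753, -0.3552, 0.2111]
orientation: [-2.01, -2.415, 0.0]
force: [-0.3, 0.2, 0.8]
opening: 0.0254
```

Run:
```python
from h import *
say()
```

```text
t 4.8833 p [ 0.4753 -0.3552  0.2111] yaw 1.7535 z [-0.  0. -1.] F [-0.34  0.16  0.83] op 0.02540136062498731 q [-0.73  0.29  1.68 -0.    1.18 -2.48]
```

Request:
arm_command(motion=[{"slide": [0, 0, -0.03], "turn": [0, 0, 0]}, {"slide": [0, 0, -0.08], "turn": [0, 0, 0]}, {"slide": [0, 0, -0.1], "turn": [0, 0, 0]}, {"slide": [0, 0, -0.1], "turn": [0, 0, 0]}, {"slide": [0, 0, -0.1], "turn": [0, 0, 0]}])

```text
t: 5.3
tool_pos: [0.4748, -0.3547, 0.3767]
orientation: [-2.008, -2.414, -0.0]
force: [0.9, -0.8, -4.3]
opening: 0.0257
```

Run:
```python
from h import *
say(); a=plan((.42,-.02,.385),1.6,9);plan((.469,.2915,.36),1.323,9,st=a)
```

```text
t 5.3 p [ 0.4748 -0.3547  0.3767] yaw 1.7535 z [-0.0013  0.0011 -1.    ] F [ 0.9  -0.84 -4.34] op 0.02568047991782006 q [-0.73  0.13  1.54  0.    1.47 -2.48]
0 slide [0.0942, 0.0019, -0.0022] turn [-0.0003, -0.0003, 0.0341]
1 slide [0.0942, 0.0003, -0.0022] turn [-0.0003, -0.0003, 0.0341]
2 slide [0.0942, -0.0013, -0.0022] turn [-0.0003, -0.0003, 0.0341]
3 slide [0.0942, -0.0029, -0.0022] turn [-0.0003, -0.0003, 0.0341]
4 slide [0.0941, -0.0045, -0.0022] turn [-0.0003, -0.0003, 0.0341]
5 slide [0.094, -0.0061, -0.0022] turn [-0.0003, -0.0003, 0.0341]
6 slide [0.0939, -0.0077, -0.0023] turn [-0.0003, -0.0003, 0.0341]
7 slide [0.0938, -0.0093, -0.0023] turn [-0.0003, -0.0003, 0.0341]
8 slide [0.0936, -0.0109, -0.0023] turn [-0.0003, -0.0003, 0.0341]
0 slide [0.0861, 0.0161, 0.0069] turn [0.0, 0.0, 0.0616]
1 slide [0.0865, 0.0135, 0.0069] turn [0.0, 0.0, 0.0616]
2 slide [0.0869, 0.0108, 0.0069] turn [0.0, 0.0, 0.0616]
3 slide [0.0872, 0.0081, 0.0069] turn [0.0, 0.0, 0.0616]
4 slide [0.0874, 0.0054, 0.0069] turn [0.0, 0.0, 0.0616]
5 slide [0.0875, 0.0027, 0.0069] turn [0.0, 0.0, 0.0616]
6 slide [0.0876, 0.0, 0.0069] turn [0.0, 0.0, 0.0616]
7 slide [0.0876, -0.0026, 0.0069] turn [0.0, 0.0, 0.0616]
8 slide [0.0874, -0.0053, 0.0069] turn [0.0, 0.0, 0.0616]
```

Request:
arm_command(motion=[{"slide": [0.05, 0, 0], "turn": [0, 0, 0.03]}, {"slide": [0.08, 0, 0], "turn": [0, 0, 0.03]}, {"slide": [0.09, -0.001, 0], "turn": [0, 0, 0.03]}, {"slide": [0.09, -0.003, 0], "turn": [0, 0, 0.03]}, {"slide": [0.09, -0.004, 0], "turn": [0, 0, 0.03]}])

```text
t: 5.72
tool_pos: [0.4474, -0.196, 0.3752]
orientation: [-2.1, -2.336, 0.0]
force: [0.7, -0.2, -4.8]
opening: 0.0258
```

Request:
arm_command(motion=[{"slide": [0.09, -0.006, 0], "turn": [0, 0, 0.04]}, {"slide": [0.09, -0.006, 0], "turn": [0, 0, 0.04]}, {"slide": [0.09, -0.006, 0], "turn": [0, 0, 0.04]}, {"slide": [0.09, -0.006, 0], "turn": [0, 0, 0.04]}, {"slide": [0.09, 0, 0], "turn": [0, 0, 0.04]}])

```text
t: 6.13
tool_pos: [0.4254, -0.0171, 0.3754]
orientation: [-2.214, -2.228, 0.0]
force: [1.9, 0.2, -4.5]
opening: 0.0256
```

Run:
```python
from h import *
say(); plan((.469,.2915,.36),1.323,10)
```

```text
t 6.1333 p [ 0.4254 -0.0171  0.3754] yaw 1.577 z [-2.e-04 -1.e-04 -1.e+00] F [ 1.93  0.16 -4.53] op 0.02563933425185076 q [-0.16 -0.35  1.98 -0.    1.5  -1.74]
0 slide [0.0771, 0.0114, 0.0038] turn [-0.0, 0.0, 0.0508]
1 slide [0.0774, 0.0094, 0.0039] turn [-0.0, 0.0, 0.0508]
2 slide [0.0776, 0.0075, 0.0039] turn [-0.0, 0.0, 0.0508]
3 slide [0.0777, 0.0055, 0.0039] turn [-0.0, 0.0, 0.0508]
4 slide [0.0778, 0.0035, 0.0039] turn [-0.0, 0.0, 0.0508]
5 slide [0.0779, 0.0015, 0.0039] turn [-0.0, 0.0, 0.0508]
6 slide [0.0779, -0.0005, 0.0039] turn [-0.0, 0.0, 0.0508]
7 slide [0.0779, -0.0024, 0.0039] turn [-0.0, 0.0, 0.0508]
8 slide [0.0778, -0.0044, 0.0039] turn [-0.0, 0.0, 0.0508]
9 slide [0.0777, -0.0064, 0.0039] turn [-0.0, 0.0, 0.0508]
```

Request:
arm_command(motion=[{"slide": [0.085, 0.012, 0], "turn": [0, 0, 0.05]}, {"slide": [0.085, 0.01, 0], "turn": [0, 0, 0.05]}, {"slide": [0.085, 0.008, 0], "turn": [0, 0, 0.05]}, {"slide": [0.085, 0.006, 0.003], "turn": [0, 0, 0.05]}, {"slide": [0.085, 0.003, 0.004], "turn": [0, 0, 0.05]}])

```text
t: 6.55
tool_pos: [0.4489, 0.1524, 0.3729]
orientation: [2.349, 2.086, 0.0]
force: [1.6, -0.4, -4.3]
opening: 0.026
```

Request:
arm_command(motion=[{"slide": [0.08, 0.001, 0.004], "turn": [0, 0, 0.05]}, {"slide": [0.075, 0, 0.004], "turn": [0, 0, 0.05]}, {"slide": [0.065, -0.002, 0.004], "turn": [0, 0, 0.05]}, {"slide": [0.05, -0.004, 0.004], "turn": [0, 0, 0.05]}, {"slide": [0.03, -0.004, 0.004], "turn": [0, 0, 0.03]}])

```text
t: 6.97
tool_pos: [0.4641, 0.2719, 0.3643]
orientation: [-2.463, -1.949, 0.001]
force: [0.3, -0.5, -4.4]
opening: 0.026
```

Request:
arm_command(motion=[{"slide": [0, 0, 0], "turn": [0, 0, 0]}, {"slide": [0, 0, 0], "turn": [0, 0, 0]}, {"slide": [0, 0, 0], "turn": [0, 0, 0]}, {"slide": [0, 0, 0], "turn": [0, 0, 0]}, {"slide": [0, 0, 0], "turn": [0, 0, 0]}])

```text
t: 7.38
tool_pos: [0.4647, 0.269, 0.3646]
orientation: [2.465, 1.948, 0.0]
force: [-0.2, 0.6, -4.5]
opening: 0.026
```

Run:
```python
from h import *
say(); plan((.469,.2915,.36),1.323,1)
snap('top','t4.png');snap('scene','s4.png');snap('wrist','w4.png')
t=load('t4.png')['p'];s=load('s4.png')['p']
cv2.imwrite('pics/c4.png',np.hstack([cv2.resize(t[155:255,130:226],None,fx=4,fy=4,interpolation=2),cv2.resize(s[150:250,300:396],None,fx=4,fy=4,interpolation=2)]))
```

```text
t 7.3833 p [0.4647 0.269  0.3646] yaw 1.3376 z [ 2.e-04 -1.e-04 -1.e+00] F [-0.23  0.64 -4.49] op 0.02597017678653389 q [ 0.43 -0.02  1.72 -0.    1.44 -0.91]
0 slide [0.0573, -0.0025, 0.0114] turn [0.0004, 0.0001, 0.0292]
```

View pics/c4.png

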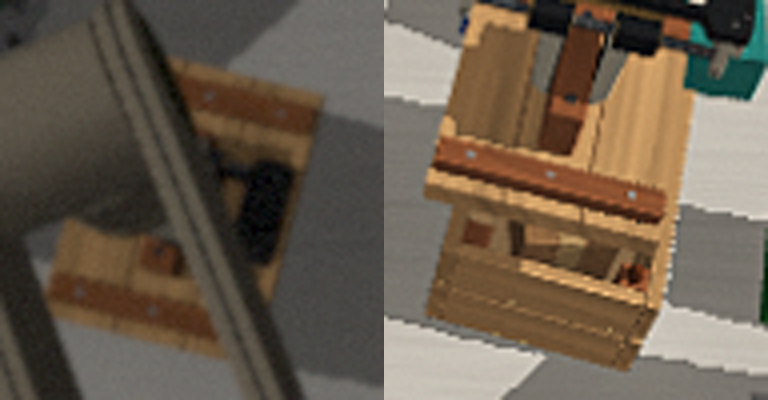

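View pics/w4.png

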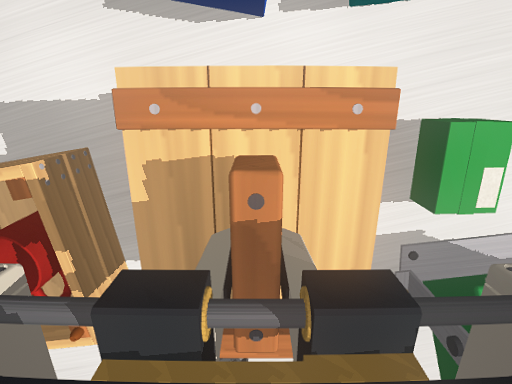

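Run:
```python
from h import *
say();s=robot.read_state()
c=load('w4.png');zt=s['tool_pos'][2]-.1711-.022
b=ray(c,[(115,67),(396,67)],zt);print(b,np.linalg.norm(b[1]-b[0]))
n=ray(c,[(154,108.5),(256,108.5),(358,108.5)],zt+.012);print(n)
m=b.mean(0);a=b[1]-b[0];yaw=np.arctan2(a[1],a[0])-np.pi/2;print('yaw',yaw,'ctr',m[:2]+.105*np.array([np.cos(yaw),np.sin(yaw)]))
print('nailctr',n[1][:2]+.082*np.array([np.cos(yaw),np.sin(yaw)]))
r=ray(c,[(256,201.5)],zt+.044);print(r)
sc=load('s4.png')
P=ray(sc,[(361.5,217)],.104);print('dowel +',P)
```

```text
t 7.5333 p [0.4647 0.2693 0.3645] yaw 1.3378 z [ 2.e-04  1.e-04 -1.e+00] F [ 0.66  0.42 -3.7 ] op 0.0257108799876179 q [ 0.43 -0.02  1.72 -0.    1.44 -0.91]
[[0.34481138 0.21567324 0.17143688]
 [0.38121291 0.36992021 0.17143688]] 0.15848405986201994
[[0.37244845 0.23402605 0.18343688]
 [0.38538305 0.28782463 0.18343688]
 [0.39785226 0.34172201 0.18343688]]
yaw -0.2317547842745884 ctr [0.46520495 0.26867972]
nailctr [0.46519077 0.2689904 ]
[[0.42624282 0.27818153 0.21543688]]
dowel + [[0.56439425 0.3228712  0.104     ]]
```

Run:
```python
from h import *
plan((.4695,.2895,.331),1.323,4)
```

```text
0 slide [0.013, -0.0, 0.021] turn [0.0001, -0.0001, 0.0074]
1 slide [0.013, -0.0001, 0.021] turn [0.0001, -0.0001, 0.0074]
2 slide [0.013, -0.0001, 0.021] turn [0.0001, -0.0001, 0.0074]
3 slide [0.013, -0.0001, 0.021] turn [0.0001, -0.0001, 0.0074]
```

Request:
arm_command(motion=[{"slide": [0.013, 0, 0.021], "turn": [0, 0, 0.0074]}, {"slide": [0.013, 0, 0.021], "turn": [0, 0, 0.0074]}, {"slide": [0.013, 0, 0.021], "turn": [0, 0, 0.0074]}, {"slide": [0.013, 0, 0.021], "turn": [0, 0, 0.0074]}, {"slide": [0, 0, 0], "turn": [0, 0, 0]}])

```text
t: 7.95
tool_pos: [0.4688, 0.2907, 0.3275]
orientation: [-2.477, -1.931, 0.006]
force: [0.8, -0.5, -5.1]
opening: 0.0258
```

Request:
arm_command(motion=[{"slide": [0, 0, 0], "turn": [0, 0, 0]}, {"slide": [0, 0, 0], "turn": [0, 0, 0]}, {"slide": [0, 0, 0], "turn": [0, 0, 0]}, {"slide": [0, 0, 0], "turn": [0, 0, 0]}, {"slide": [0, 0, 0], "turn": [0, 0, 0]}])

```text
t: 8.37
tool_pos: [0.4697, 0.29, 0.3313]
orientation: [2.478, 1.93, 0.001]
force: [-0.2, -0.2, -3.5]
opening: 0.0255
```

Run:
```python
from h import *
say()
snap('scene','s5.png')
s=load('s5.png')['p']
cv2.imwrite('pics/c5.png',cv2.resize(s[150:250,300:396],None,fx=6,fy=6,interpolation=2))
snap('top','t5.png')
s=load('t5.png')['p']
cv2.imwrite('pics/c5t.png',cv2.resize(s[155:255,130:226],None,fx=6,fy=6,interpolation=2))
```

```text
t 8.3667 p [0.4697 0.29   0.3313] yaw 1.3236 z [ 9.e-04  4.e-04 -1.e+00] F [-0.16 -0.18 -3.49] op 0.025483171889707473 q [ 0.46  0.05  1.71 -0.    1.38 -0.86]
```

View pics/c5.png

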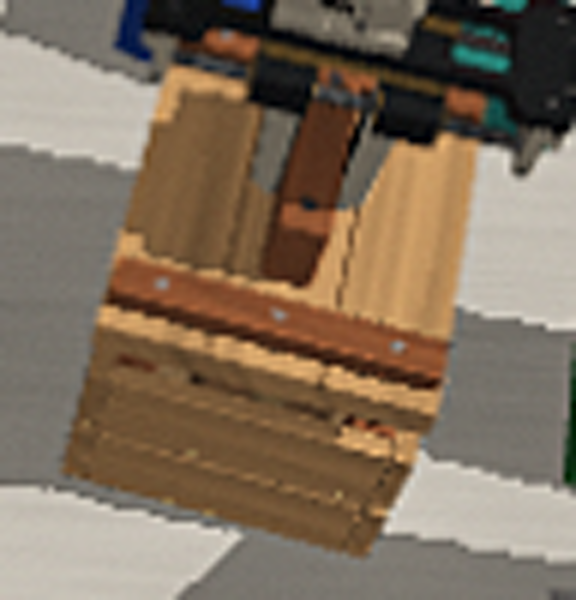

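View pics/c5t.png

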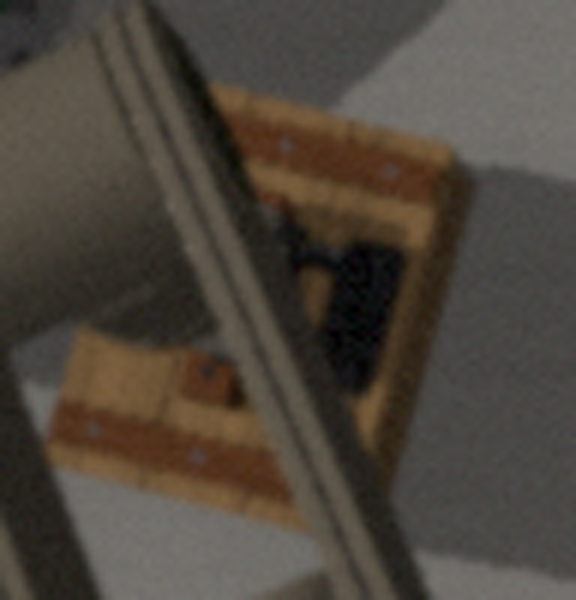

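Run:
```python
from h import *
def corner(v,lx,ly,z):
    c,s=np.cos(v[2]),np.sin(v[2]);return [v[0]+c*lx-s*ly,v[1]+s*lx+c*ly,z]
lid=(.4697,.29,1.3236-np.pi/2);cr=(.4697,.29,-.2475)
c=load('s5.png')
g=lambda P:((proj(c,P)-[300,150]+.5)*6-.5)
img=cv2.imread('pics/c5.png')
def draw(g,img,v,zs,col):
    for z in zs:
        q=g([corner(v,a*.105,b*.08,z) for a,b in((1,1),(1,-1),(-1,-1),(-1,1))]);print(np.round(q).tolist())
        cv2.polylines(img,[np.round(q*8).astype(int)],True,col,1,cv2.LINE_AA,3)
draw(g,img,lid,(.1382,.1202),(255,0,0));draw(g,img,cr,(.095,0),(0,255,0))
cv2.imwrite('pics/o5.png',img)
```

```text
[[438.0, 417.0], [96.0, 324.0], [184.0, 6.0], [490.0, 83.0]]
[[427.0, 438.0], [90.0, 346.0], [178.0, 30.0], [480.0, 106.0]]
[[412.0, 465.0], [82.0, 374.0], [169.0, 61.0], [466.0, 136.0]]
[[362.0, 560.0], [56.0, 473.0], [141.0, 170.0], [418.0, 243.0]]
```

View pics/o5.png

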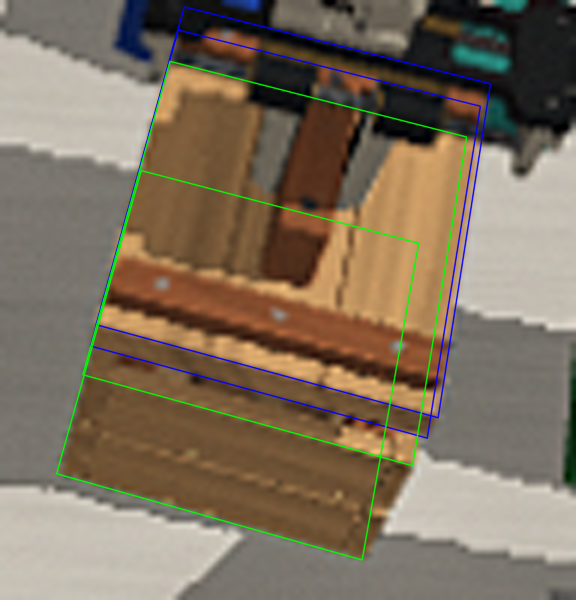

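Run:
```python
from h import *
s=load('s5.png')['p']
cv2.imwrite('pics/c5b.png',cv2.resize(s[196:246,306:382],None,fx=10,fy=10,interpolation=cv2.INTER_CUBIC))
```

```text
(no output)
```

View pics/c5b.png

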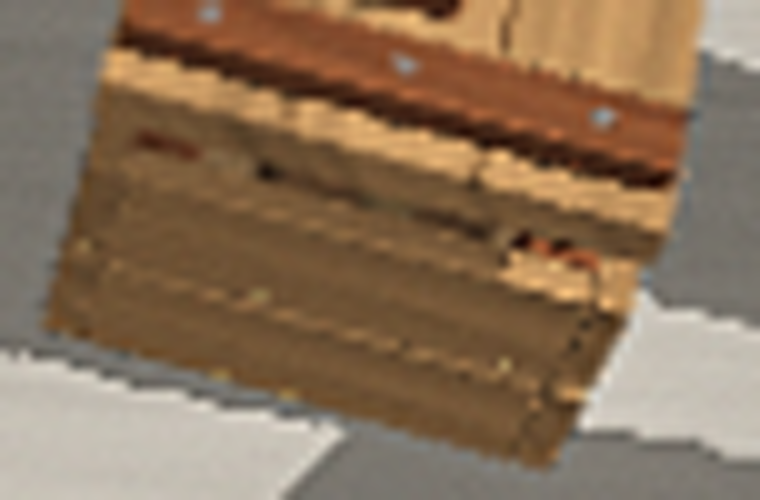

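Run:
```python
from h import *
from scipy.optimize import least_squares
c=load('s5.png')
o=np.array([(46,330),(552,467),(634,314)],float)
o=(o+.5)/10-.5+[306,196]
L=[(.105,-.08,0),(.105,.08,0),(.105,.08,.095)]
def P(v): 
    C,S=np.cos(v[2]),np.sin(v[2]);return [[v[0]+C*a-S*b,v[1]+S*a+C*b,z] for a,b,z in L]
for fix in(0,1):
    f=lambda v:(np.r_[(proj(c,P(v))-o).ravel(),(v[2]+.2475)*(300 if fix else 0)])
    R=least_squares(f,[.47,.29,-.25]);print(R.x,np.round(R.fun,2))
# lid cross-check
lo=(np.array([(104,70),(676,222)],float)+.5)/10-.5+[306,196]
lid=(.4697,.29,1.3236-np.pi/2);C,S=np.cos(lid[2]),np.sin(lid[2])
print(proj(c,[[lid[0]+C*.105-S*b,lid[1]+S*.105+C*b,.1382] for b in(-.08,.08)])-lo)
```

```text
[ 0.46872508  0.29204576 -0.23985793] [-0.35 -0.09  0.03  0.25  0.29 -0.19  0.  ]
[ 0.46869387  0.29284642 -0.24738997] [-0.3  -0.32  0.01  0.35  0.27 -0.08  0.03]
[[-0.42337445  1.06539803]
 [-0.63646159  1.37891278]]
```

Request:
arm_command(motion=[{"slide": [0.005, -0.004, 0.014], "turn": [0, 0, 0]}, {"slide": [0, 0, 0.014], "turn": [0, 0, 0]}, {"slide": [0, 0, 0], "turn": [0, 0, 0]}, {"slide": [0, 0, 0], "turn": [0, 0, 0]}, {"slide": [0, 0, 0], "turn": [0, 0, 0]}])

```text
t: 8.88
tool_pos: [0.4684, 0.2923, 0.3192]
orientation: [-2.478, -1.931, 0.001]
force: [1.0, 0.5, -3.6]
opening: 0.0259
```

Run:
```python
from h import *
say(); plan((.4688,.2924,.315),1.3240,1)
```

```text
t 8.8833 p [0.4684 0.2923 0.3192] yaw 1.3238 z [-5.e-04 -3.e-04 -1.e+00] F [ 1.01  0.55 -3.65] op 0.025875953516842104 q [ 0.47  0.06  1.72 -0.    1.36 -0.86]
0 slide [0.0004, 0.001, 0.0106] turn [-0.0008, 0.0007, -0.0005]
```

Next I lower it in steps of about 1 to 1.5 mm and watch the force.

Request:
arm_command(motion=[{"slide": [0, 0.001, 0.005], "turn": [0, 0, 0]}, {"slide": [0, 0, 0.004], "turn": [0, 0, 0]}, {"slide": [0, 0, 0.004], "turn": [0, 0, 0]}, {"slide": [0, 0, 0], "turn": [0, 0, 0]}, {"slide": [0, 0, 0], "turn": [0, 0, 0]}])

```text
t: 9.3
tool_pos: [0.4688, 0.2922, 0.3142]
orientation: [-2.478, -1.931, 0.001]
force: [-0.3, 0.5, -3.7]
opening: 0.0256
```

Run:
```python
from h import *
say()
```

```text
t 9.3 p [0.4688 0.2922 0.3142] yaw 1.3237 z [-3.e-04 -2.e-04 -1.e+00] F [-0.28  0.45 -3.72] op 0.025624798833192377 q [ 0.46  0.06  1.73 -0.    1.35 -0.86]
```

Request:
arm_command(motion=[{"slide": [0, 0, 0.004], "turn": [0, 0, 0]}, {"slide": [0, 0, 0.004], "turn": [0, 0, 0]}, {"slide": [0, 0, 0.003], "turn": [0, 0, 0]}, {"slide": [0, 0, 0], "turn": [0, 0, 0]}, {"slide": [0, 0, 0], "turn": [0, 0, 0]}])

```text
t: 9.72
tool_pos: [0.4688, 0.2922, 0.3098]
orientation: [-2.478, -1.931, 0.0]
force: [-0.0, -0.6, -4.5]
opening: 0.0256
```

Run:
```python
from h import *
say()
```

```text
t 9.7167 p [0.4688 0.2922 0.3098] yaw 1.3237 z [-2.e-04 -1.e-04 -1.e+00] F [-0.01 -0.6  -4.53] op 0.02563273992676727 q [ 0.46  0.07  1.73 -0.    1.34 -0.86]
```

Request:
arm_command(motion=[{"slide": [0, 0, 0.003], "turn": [0, 0, 0]}, {"slide": [0, 0, 0.003], "turn": [0, 0, 0]}, {"slide": [0, 0, 0.002], "turn": [0, 0, 0]}, {"slide": [0, 0, 0], "turn": [0, 0, 0]}, {"slide": [0, 0, 0], "turn": [0, 0, 0]}])

```text
t: 10.13
tool_pos: [0.4688, 0.2922, 0.3066]
orientation: [-2.478, -1.931, 0.0]
force: [0.3, 0.5, -3.8]
opening: 0.0258
```

Run:
```python
from h import *
say()
```

```text
t 10.1333 p [0.4688 0.2922 0.3066] yaw 1.3237 z [-3.e-04 -1.e-04 -1.e+00] F [ 0.34  0.47 -3.78] op 0.025826977699473244 q [ 0.46  0.07  1.73  0.    1.34 -0.86]
```

Request:
arm_command(motion=[{"slide": [0, 0, 0.002], "turn": [0, 0, 0]}, {"slide": [0, 0, 0.001], "turn": [0, 0, 0]}, {"slide": [0, 0, 0], "turn": [0, 0, 0]}, {"slide": [0, 0, 0], "turn": [0, 0, 0]}, {"slide": [0, 0, 0], "turn": [0, 0, 0]}])

```text
t: 10.55
tool_pos: [0.4689, 0.2923, 0.3061]
orientation: [2.478, 1.931, 0.001]
force: [-2.2, -1.2, 2.9]
opening: 0.0259
```

Run:
```python
from h import *
say()
```

```text
t 10.55 p [0.4689 0.2923 0.3061] yaw 1.3237 z [ 5.e-04  2.e-04 -1.e+00] F [-2.2  -1.17  2.91] op 0.025881611942082147 q [ 0.46  0.07  1.73 -0.    1.34 -0.86]
```

Request:
arm_command(motion=[{"slide": [0, 0, 0.001], "turn": [0, 0, 0]}, {"slide": [0, 0, 0.001], "turn": [0, 0, 0]}, {"slide": [0, 0, 0], "turn": [0, 0, 0]}, {"slide": [0, 0, 0], "turn": [0, 0, 0]}, {"slide": [0, 0, 0], "turn": [0, 0, 0]}])

```text
t: 10.97
tool_pos: [0.4689, 0.2923, 0.3061]
orientation: [2.478, 1.931, 0.001]
force: [-5.9, -3.4, 8.8]
opening: 0.0257
```

Run:
```python
from h import *
say();print(robot.read_state()['wrist_torque'])
```

```text
t 10.9667 p [0.4689 0.2923 0.3061] yaw 1.3238 z [ 7.e-04  2.e-04 -1.e+00] F [-5.88 -3.38  8.81] op 0.025676804531649736 q [ 0.46  0.07  1.73 -0.    1.33 -0.86]
[-0.54738051  1.01799974  0.01752537]
```

Request:
arm_command(motion=[{"slide": [-0.001, -0.001, 0.001], "turn": [0, 0, 0]}, {"slide": [0, 0, 0.001], "turn": [0, 0, 0]}, {"slide": [0, 0, 0], "turn": [0, 0, 0]}, {"slide": [0, 0, 0], "turn": [0, 0, 0]}, {"slide": [0, 0, 0], "turn": [0, 0, 0]}])

```text
t: 11.38
tool_pos: [0.4687, 0.2922, 0.3061]
orientation: [2.478, 1.931, 0.003]
force: [-4.8, -2.5, 12.5]
opening: 0.026
```

Run:
```python
from h import *
say();print(robot.read_state()['wrist_torque'])
```

```text
t 11.3833 p [0.4687 0.2922 0.3061] yaw 1.3238 z [ 1.9e-03  9.0e-04 -1.0e+00] F [-4.77 -2.51 12.5 ] op 0.025981291137288396 q [ 0.46  0.07  1.74 -0.    1.33 -0.86]
[-0.71029289  1.17747727  0.02826865]
```

Request:
arm_command(motion=[{"slide": [-0.001, -0.002, 0.001], "turn": [0, 0, 0]}, {"slide": [0, 0, 0], "turn": [0, 0, 0]}, {"slide": [0, 0, 0], "turn": [0, 0, 0]}, {"slide": [0, 0, 0], "turn": [0, 0, 0]}, {"slide": [0, 0, 0], "turn": [0, 0, 0]}])

```text
t: 11.8
tool_pos: [0.4684, 0.2921, 0.3061]
orientation: [2.477, 1.93, 0.006]
force: [-1.3, -1.8, 12.8]
opening: 0.0257
```

Run:
```python
from h import *
say();print(robot.read_state()['wrist_torque'])
snap('scene','s6.png');snap('wrist','w6.png')
s=load('s6.png')['p']
cv2.imwrite('pics/c6.png',cv2.resize(s[150:250,300:396],None,fx=6,fy=6,interpolation=2));say()
```

```text
t 11.8 p [0.4684 0.2921 0.3061] yaw 1.3237 z [ 0.0038  0.0015 -1.    ] F [-1.35 -1.81 12.76] op 0.0257181461312005 q [ 0.46  0.07  1.74 -0.    1.33 -0.86]
[-0.78251735  0.82248482 -0.00299513]
t 11.9 p [0.4684 0.2921 0.3061] yaw 1.3237 z [ 0.0038  0.0015 -1.    ] F [-1.26 -1.11 12.22] op 0.025965545996468088 q [ 0.46  0.07  1.74 -0.    1.33 -0.86]
```

View pics/c6.png

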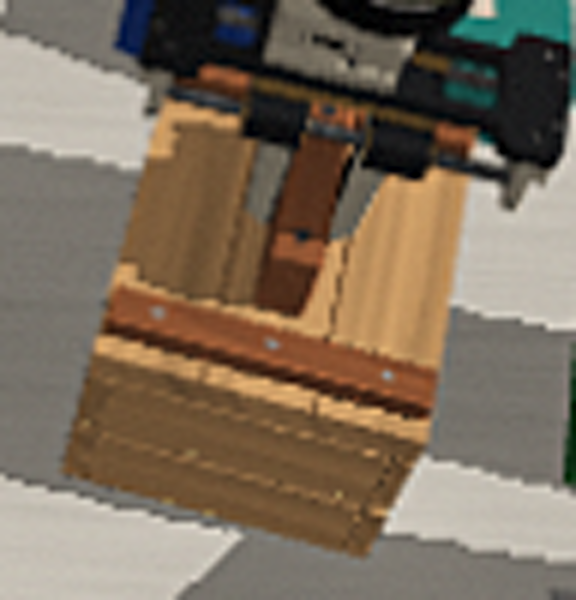

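View pics/w6.png

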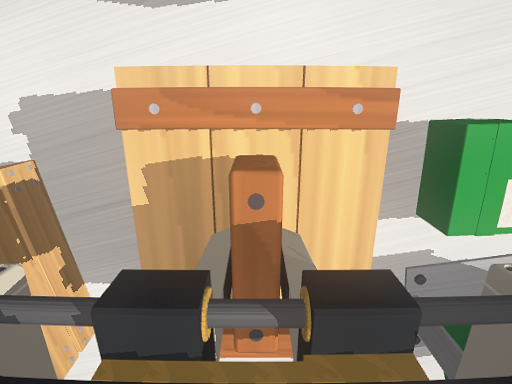

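The scene crop shows the lid flush on the crate rim. Its right corner is at about (432,440) and there's no gap along the front edge. I'll hold still for one call to check the push is steady.

Request:
arm_command(motion=[{"slide": [0, 0, 0.001], "turn": [0, 0, 0]}, {"slide": [0, 0, 0], "turn": [0, 0, 0]}, {"slide": [0, 0, 0], "turn": [0, 0, 0]}, {"slide": [0, 0, 0], "turn": [0, 0, 0]}, {"slide": [0, 0, 0], "turn": [0, 0, 0]}])

```text
t: 12.32
tool_pos: [0.4684, 0.2921, 0.3061]
orientation: [2.477, 1.93, 0.006]
force: [-3.0, -1.6, 15.8]
opening: 0.0259
```

Request:
arm_command(motion=[{"slide": [0, 0, 0], "turn": [0, 0, 0]}, {"slide": [0, 0, 0], "turn": [0, 0, 0]}, {"slide": [0, 0, 0], "turn": [0, 0, 0]}, {"slide": [0, 0, 0], "turn": [0, 0, 0]}, {"slide": [0, 0, 0], "turn": [0, 0, 0]}])

```text
t: 12.73
tool_pos: [0.4684, 0.2921, 0.3061]
orientation: [2.477, 1.93, 0.006]
force: [-2.7, -1.6, 15.6]
opening: 0.0258
```

Run:
```python
from h import *
say();print(robot.close_job())
```

```text
t 12.7333 p [0.4684 0.2921 0.3061] yaw 1.3237 z [ 0.0038  0.0015 -1.    ] F [-2.73 -1.56 15.59] op 0.025834991623725344 q [ 0.46  0.07  1.74 -0.    1.33 -0.86]
the job is handed in; nothing more can be done
None
```

The lid is on the crate with the brown carton, down over both dowels and flush on the rim. The arm is still gripping the rail and pressing, so you can nail it. I handed the job in at 12.7 s; no verdict is reported.

- **Seating:** the lid dropped over the dowels on the first try, with no searching. It met the rim at exactly the tool height for a seated lid (0.306 m). The last scene picture shows no gap along the side it can see.
- **Push and grip:** the arm presses with about 15.6 N, held steady over the last two moves. With the lid's weight that is about 19 N on the crate. The grip is set to 45 N, and the fingers read 25.8 mm apart on the 26 mm rail. About 3 N of sideways force remains.
- **Level:** the tool leans about 4 mrad from vertical.
- **Crate position:** the first top and scene estimates put the crate 3–5 mm off the wrist view. Comparing it with the held lid in the scene picture settled it at about (0.469, 0.292) m, matching the wrist view.
- **Other things on the table:** I planned every move to stay clear of them, and no unexpected force showed in the readings between moves. I did not measure the mug, scanner, wedge or bin again at the end.

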